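Oil the setting plug and hold it down in the sprung ring

TASK

Take the plug with the round ball out of the rack, dip its nose for a moment well down into the low open oil pot and lift it clear. Then set it nose first, upright, into the sprung ring, press the ring down as far as it goes, and finish still holding the plug pressed down there so that the setter can lock the ring. Leave the pot standing where it is, the other two plugs in the rack and the other things on the bench where they are.

Things in the scene. Friction and masses are not known exactly. Their poses are not given: they have to be found in the camera images.
- plug_mid (a point): ball plug, loose, upright in any one of the rack's three holes, 0.3 kg, 142 mm tall, round about its z axis (up). Point on its axis, 71 mm above the nose tip. From the tip up: steel nose 24 mm in diameter (0 to 37 mm), steel ball 58 mm in diameter (37 to 95), black cylindrical grip 30 mm in diameter (92 to 142). In the rack its tip is about 14 mm above the bench; it lifts straight up
- plug_tip (a point): the centre of the flat end of the ball plug's nose, on its axis; z as for plug_mid
- plug_ball (a point): the centre of the ball plug's ball, on its axis, 66 mm above the nose tip
- plug: the same ball plug as a body; origin at the nose tip, z up along its axis
- rack: reddish-brown block fixed to the bench at the left or right, turned a little: 75 mm (x) by 235 mm (y) by 55 mm high; origin under its centre. Three upright holes 29 mm in diameter along its y axis at -75, 0 and +75 mm hold the plugs. There is room for fingers either side of a plug along the rack's x axis
- pot: oil pot: low open straight-sided round aluminium pot without handles, loose, about 0.45 kg, 72 mm across its rim, 45 mm high, walls 3 mm, floor 5 mm thick; origin at the centre of its underside, z up. Stands near the middle of the bench
- ring_mouth (a point): centre of the sprung ring's top face, 80 mm above the bench unpressed; moves with the ring; z up. Aluminium ring 72 mm across, 40 mm hole, 12 mm thick, on three springs over a fixed dark steel plate 130 mm square. The nose passes through the hole and the ball seats on its edge, ball centre 21 mm above this point; the nose stays clear of the plate at full travel
- ring (a joint): how far the ring is pressed down, m: 0 = up, 0.015 = on its stop. The springs push up with about 3 N at the top and 15 N at the stop, the plug's own weight takes it down less than 4 mm and it springs back up when let go
- square_plug_mid (a point): another plug in the rack, to be left there: same nose and grip, but a 50 mm square flange in place of the ball; 112 mm tall, point half-way up; in the rack its top is 127 mm above the bench
- slim_plug_mid (a point): another plug in the rack, to be left there: same nose and grip, slim with only a small 37 mm round collar; 136 mm tall, point half-way up; in the rack its top is 151 mm above the bench
- spanner: bystander: steel spanner 160 mm long lying flat near the robot's side of the bench
- driver: bystander: screwdriver 190 mm long lying flat near the robot's side of the bench
- moulding_a: bystander: small white plastic moulding, 32 mm across, 27 mm high, near the robot; origin under its centre
- moulding_b: bystander: a second such white moulding, 32 mm across, 27 mm high, near the robot
Things that resemble listed ones, but are neither listed nor needed, are in the scene too. What is shaped like the plug but blue, purple or turquoise is not meant.

How it is judged:
By the outcome, as a careful person would: the job done as asked, in the order asked, and still so for the second after the job is handed in, while the arm keeps its last pose, push and grip.
It also fails if it takes over 48 s, if anything falls off the work surface, if the arm or the gripper's body presses on something with over 40 N, if the wrist force passes 120 N, or if a joint passes its speed limit or range.

ROBOT

A 6-joint arm with a two-finger parallel gripper is mounted at the origin on the work surface. World frame = base frame: x ahead of the robot, y to its left, z up, the work surface at z = 0. Lengths are in m, angles in degrees, forces in N, time in s.
With the tool pointing down it reaches from about 0.325 to 0.85 m from the base axis. Payload 15.5 kg.
Tool frame: the origin (TCP) lies midway between the tips of the shut fingers; the grasp point (between the pads) lies 19 mm behind it; z points along the fingers, y is the line along which they close (so a half turn about z gives the same grasp; the last joint's range is limited). The gripper opens to 91 mm and grips with 3 to 60 N. Pads are 32 mm wide; open, the fingers measure 118 mm over their backs; the gripper's body (76 mm by 178 mm) begins 60 mm behind the grasp point.
Start: joints at [-5.472, 28.281, 77.091, -0, 74.628, -5.472], TCP at [0.625, 0, 0.214] pointing down, gripper open.
Joint ranges: [-166.48, 166.48], [-47.26, 123.95], [12.59, 153.08], [-70.14, 250.14], [6.76, 159.57], [-176.63, 176.63]. Speed limits (degrees/s): [108.29, 108.29, 147.25, 172.46, 172.46, 172.46].

INTERFACE

Orientations are given as a 3x3 rotation matrix whose columns are the frame's x, y, z axes.
In Python, from bench import ctrl gives the robot as it stands. The module is installed in compiled form; this text tells all that it offers. Calls block until the motion is done:
- ctrl.goto(position, orientation): joint-space move of the TCP to a pose.
- ctrl.move_l(position, vel=0.15, ori=None, contact_N=None): straight line of the TCP; ori=None keeps the orientation; vel is the mean speed in m/s. With contact_N (N) it stops when the force on the tool has changed by that much, and returns True; else False.
- ctrl.movej(angles): joint-space move.
- ctrl.command_gripper(opening): opening from 0.0 (shut) to 1.0 (fully open); the grip force is fixed at half the most; returns when the fingers have stopped.
- ctrl.sleep(seconds).
- ctrl.ik(position, orientation): joint angles nearest the present ones, or None.
- ctrl.read_camera(name): name is "scene" or "side" or "wrist"; returns the picture (420x560x3 uint8, blue, green, red); there is no depth.
- ctrl.camera_params(name): a dict with "fx", "fy", "cx", "cy" (pixels), "D" ([k1, k2, p1, p2, k3] as OpenCV has them; the pictures are not rectified), "pose" (4x4, takes a point from camera to world coordinates); the wrist camera has in their place "T_tool_cam" (4x4, takes a point from camera to tool coordinates, whose origin is the TCP and whose axes are the flange's). Camera axes: x right, y up, looking along -z (the intrinsics and any distortion apply to the point x, -y, -z); pixel columns grow to the right and rows downward; lengths in m; the calibration is good to about 2 mm. A picture is of the moment at which its call begins: read the wrist's pose just before it. camera_params takes no time and is no camera call.
A pose or a line that the arm cannot do raises ctrl.MotionError and nothing moves.
- ctrl.sign_off(): hands the job in; it is judged then, once.
Readings, each from a call of its own:
- ctrl.current_t(): time.
- ctrl.current_q(): joint angles.
- ctrl.current_dq(): joint speeds.
- ctrl.current_effort(): joint torques, N m.
- ctrl.current_tool_pos(): TCP position.
- ctrl.current_eef_rot(): TCP orientation.
- ctrl.current_contact_force(): force on the tool from outside, world axes, zero at the start.
- ctrl.current_wrist_torque(): the same for the moment, N m.
- ctrl.current_grip_width(): opening from 0.0 (shut) to 1.0 (fully open).
- ctrl.current_grasp_force(): force on a finger pad.
Only numpy, scipy, OpenCV 4.12 (cv2) and the standard library are available. Lean on these libraries where they do the work, as an engineer would, in place of code of your own. Each camera call takes 0.05 s, during which the arm holds its last target. There are 200 camera calls.

## Working session

There is one attempt and no reset: what is moved stays moved. The work goes in short steps, each a Python script; the robot and the scene stay as the last script left them, time stands still between calls to the robot, and variables do not carry over. Pictures are saved under pics/ and viewed, at most 13 in all, crops included, and the job is handed in when it is done.

```bash
mkdir -p pics
python3 - <<'E'
from bench import ctrl
import cv2,numpy as np
for n in("scene","side"):
    im=ctrl.read_camera(n); cv2.imwrite(f"pics/{n}0.png",im)
    p=ctrl.camera_params(n); print(n,p["fx"],p["fy"],p["cx"],p["cy"],p["D"]);print(np.round(p["pose"],3))
print(ctrl.camera_params("wrist"));print(ctrl.current_eef_rot(),ctrl.current_t())
E
```

```text
scene 381.11507532731866 381.11507532731866 273.79418948154387 209.63043866417507 [-0.01085665  0.          0.          0.          0.        ]
[[-0.876 -0.332  0.35   0.815]
 [ 0.482 -0.584  0.653  0.533]
 [-0.012  0.741  0.672  0.639]
 [ 0.     0.     0.     1.   ]]
side 406.48377774570446 406.48377774570446 278.6140564833379 214.6729077416535 [0.01143717 0.         0.         0.         0.        ]
[[-0.823  0.321 -0.468  0.164]
 [-0.567 -0.49   0.662  0.49 ]
 [-0.017  0.81   0.586  0.553]
 [ 0.     0.     0.     1.   ]]
{'fx': 366.4556356460071, 'fy': 366.4556356460071, 'cx': 281.7759996927017, 'cy': 211.42773478190801, 'D': array([-0.04612321,  0.        ,  0.        ,  0.        ,  0.        ]), 'T_tool_cam': array([[ 2.28291148e-04,  9.60483526e-01,  2.78336745e-01,
         7.80648995e-02],
       [ 9.99999913e-01, -3.16322193e-04,  2.71365994e-04,
        -2.14851177e-04],
       [ 3.48686656e-04,  2.78336659e-01, -9.60483515e-01,
        -1.70538654e-01],
       [ 0.00000000e+00,  0.00000000e+00,  0.00000000e+00,
         1.00000000e+00]])}
[[-1.49794392e-05  9.99999354e-01 -1.13675444e-03]
 [ 9.99999993e-01  1.51125048e-05  1.17048965e-04]
 [ 1.17066069e-04 -1.13675268e-03 -9.99999347e-01]] 0.1
```

View pics/scene0.png

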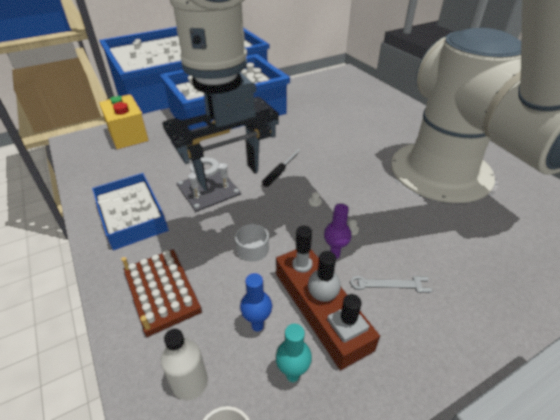

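View pics/side0.png

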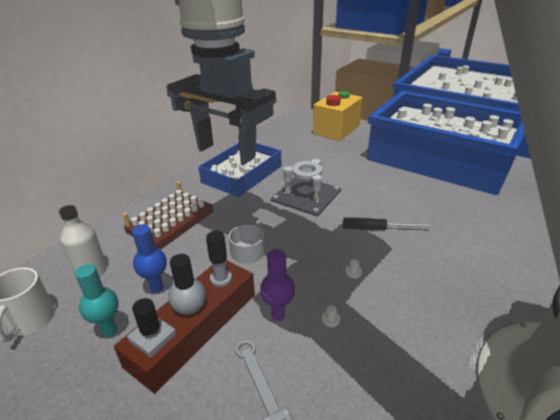

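Both views show the ball plug in the rack's middle hole: ball at scene (323,287) and side (187,297). The pot is near the middle at scene (252,238) and side (247,240), and the ring is at scene ~(205,172) and side (307,170). Blue, purple and turquoise lookalikes stand around the rack. I'll triangulate these points.

```bash
cat > h.py <<'E'
from bench import ctrl
import cv2,numpy as np
F=np.diag([1.,-1,-1])
def K(p): return np.array([[p["fx"],0,p["cx"]],[0,p["fy"],p["cy"]],[0,0,1]])
def pose(n):
    p=ctrl.camera_params(n)
    if n!="wrist": return p,np.array(p["pose"])
    T=np.eye(4);T[:3,:3]=ctrl.current_eef_rot();T[:3,3]=ctrl.current_tool_pos()
    return p,T@p["T_tool_cam"]
def ray(n,uv,pp=None):
    p,T=pp or pose(n)
    x=cv2.undistortPoints(np.array([[uv]],float),K(p),np.array(p["D"]))[0,0]
    d=T[:3,:3]@F@np.array([x[0],x[1],1]); return T[:3,3],d/np.linalg.norm(d)
def atz(n,uv,z,pp=None):
    o,d=ray(n,uv,pp); return o+d*(z-o[2])/d[2]
def tri(rays):
    A=sum(np.eye(3)-np.outer(d,d) for o,d in rays);b=sum((np.eye(3)-np.outer(d,d))@o for o,d in rays)
    x=np.linalg.solve(A,b);return x,[np.linalg.norm(np.cross(x-o,d)) for o,d in rays]
def proj(pp,X):
    p,T=pp;c=F@T[:3,:3].T@(np.array(X,float).reshape(-1,3)-T[:3,3]).T
    return cv2.projectPoints(c.T.copy(),np.zeros(3),np.zeros(3),K(p),np.array(p["D"]))[0][:,0]
def down(a):  # tool down, closing line (tool y) along (cos a, sin a)
    y=np.array([np.cos(a),np.sin(a),0]);z=np.array([0,0,-1.]);return np.c_[np.cross(y,z),y,z]
E
python3 - <<'E'
from h import *
np.set_printoptions(precision=4,suppress=True)
P={"ball":((323,287),(187,297)),"grip_top":((327,259),(181,262)),"pot_rim":((253,237),(247,236)),"ring":((204,171),(307,170)),
"slim_top":((304,232),(216,239)),"sq_top":((351,303),(146,308)),"purple_ball":((338,235),(278,290)),"purple_top":((341,211),(277,256)),
"blue_ball":((256,305),(150,263)),"turq_ball":((294,357),(98,303))}
for k,(a,b) in P.items():
    x,r=tri([ray("scene",a),ray("side",b)]);print(k,x,np.round(r,4))
im=ctrl.read_camera("wrist");cv2.imwrite("pics/w0.png",im)
E
```

```text
ball [0.5434 0.2094 0.0731] [0.0004 0.0004]
grip_top [0.5413 0.2082 0.1479] [0.0004 0.0004]
pot_rim [0.5852 0.0066 0.0411] [0.0003 0.0003]
ring [ 0.5987 -0.2436  0.0661] [0.0031 0.0031]
slim_top [0.539  0.1337 0.1433] [0.0017 0.0017]
sq_top [0.5426 0.2816 0.1161] [0.0001 0.0001]
purple_ball [0.4371 0.1099 0.0638] [0.0005 0.0005]
purple_top [0.4389 0.1093 0.1342] [0.0014 0.0014]
blue_ball [0.6639 0.1809 0.0647] [0.0022 0.0022]
turq_ball [0.6556 0.2942 0.0681] [0.0001 0.0001]
```

View pics/w0.png

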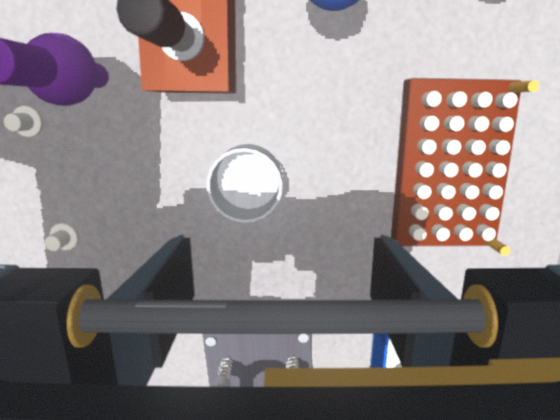

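The wrist view shows the pot rim centred at (245,185), and the rack end with the slim plug at top left. The triangulated spacing matches the rack: slim to square is 148 mm (should be 150), and heights read about 6 mm low. Next I'll look from above the plug.

Run:
```python
from h import *
np.set_printoptions(precision=4,suppress=True)
print("pot wrist",atz("wrist",(245,185),.045))
t=ctrl.current_t();ctrl.goto([.542,.12,.27],down(0));print(ctrl.current_t()-t)
pp=pose("wrist");im=ctrl.read_camera("wrist");cv2.imwrite("pics/w1.png",im)
print(proj(pp,[[.542,.208,.156],[.542,.208,.08]]))
```

```text
pot wrist [0.5895 0.0058 0.045 ]
0.6749999999999999
[[282.3902  92.281 ]
 [282.2445  95.1071]]
```

View pics/w1.png

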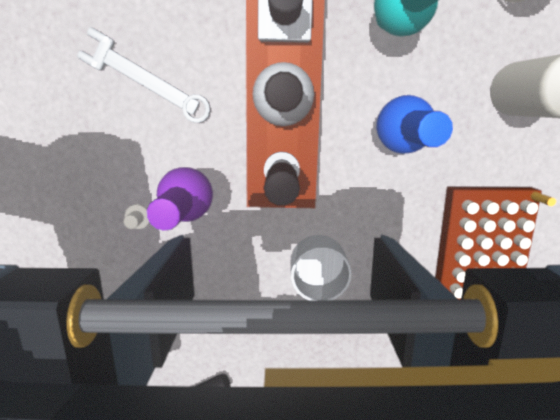

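Grip top is at (284,92) and ball outline at (284,95), within 2 px of the prediction, giving a plug axis of about (0.5435, 0.208). I'll grasp and lift.

Run:
```python
from h import *
np.set_printoptions(precision=4,suppress=True)
R=down(-.02)
ctrl.move_l([.5435,.208,.22],vel=.2,ori=R)
print(ctrl.move_l([.5435,.208,.111],vel=.1,contact_N=8),ctrl.current_tool_pos())
ctrl.command_gripper(0.0);print(ctrl.current_grip_width()*91,ctrl.current_grasp_force(),ctrl.current_contact_force())
f0=np.array(ctrl.current_contact_force())
ctrl.move_l([.5435,.208,.27],vel=.12);print(ctrl.current_contact_force()-f0,ctrl.current_grip_width()*91,ctrl.current_t())
ctrl.goto([.5895,-.07,.27],down(0))
pp=pose("wrist");im=ctrl.read_camera("wrist");cv2.imwrite("pics/w2.png",im)
print(pp[1][:3,3],ctrl.current_t())
for n in("side","scene"): cv2.imwrite(f"pics/{n}2.png",ctrl.read_camera(n))
```

```text
False [0.5439 0.2081 0.1116]
29.403663978824987 29.99161273241043 [-0.0352  0.3405  1.1565]
[-0.6085 -0.4758 -4.72  ] 29.360407606729247 5.2083
[0.5892 0.0091 0.4405] 6.35
```

View pics/w2.png

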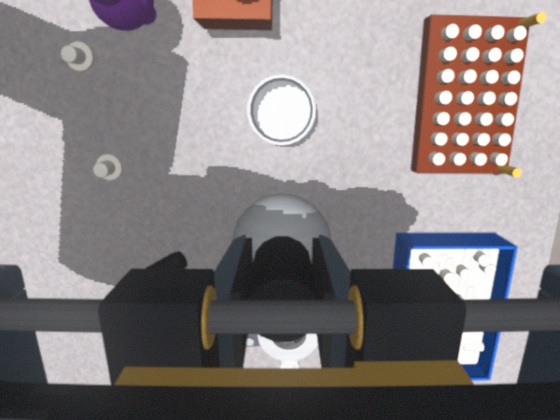

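View pics/side2.png

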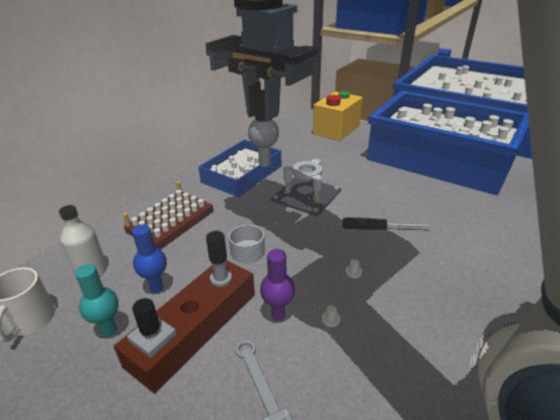

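The plug is held upright (width 29.4 mm), its hole in the rack is empty and the other two plugs are undisturbed. The pot rim is centred at (282,110). Now I'll dip, lift, and look at the ring from beyond it.

Run:
```python
from h import *
np.set_printoptions(precision=4,suppress=True)
p=atz("wrist",(282,110),.045);print("pot",p)
assert abs(p[0]-.5895)<.008 and abs(p[1]-.0058)<.008
x,y=p[:2]
ctrl.goto([x,y,.27],down(0))
ctrl.move_l([x,y,.17],vel=.2)
print(ctrl.move_l([x,y,.110],vel=.1,contact_N=8),ctrl.current_tool_pos())
cv2.imwrite("pics/side3.png",ctrl.read_camera("side")[150:330,150:390])
ctrl.sleep(.4)
ctrl.move_l([x,y,.27],vel=.15)
ctrl.goto([.6,-.33,.30],down(0))
im=ctrl.read_camera("wrist");cv2.imwrite("pics/w3.png",im);cv2.imwrite("pics/side4.png",ctrl.read_camera("side"))
print(ctrl.current_grip_width()*91,ctrl.current_t())
```

```text
pot [0.5893 0.0051 0.045 ]
False [0.5898 0.0051 0.1107]
29.65839814203325 11.2917
```

View pics/w3.png

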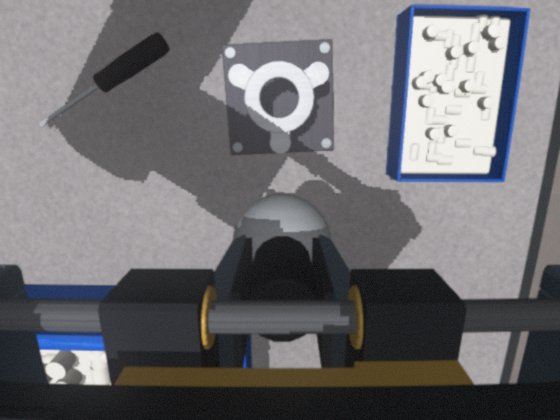

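View pics/side3.png

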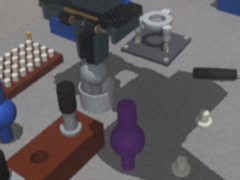

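The wrist view shows the ring at about (279,97), and the side crop shows the nose down inside the pot. I'll enlarge the ring in both views.

Run:
```python
import cv2,numpy as np
a=cv2.resize(cv2.imread("pics/w3.png")[50:150,230:330],None,fx=4,fy=4,interpolation=3)
b=cv2.resize(cv2.imread("pics/side4.png")[130:230,260:360],None,fx=4,fy=4,interpolation=3)
cv2.imwrite("pics/ring.png",np.hstack([a,b]))
```

```text
(no output)
```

View pics/ring.png

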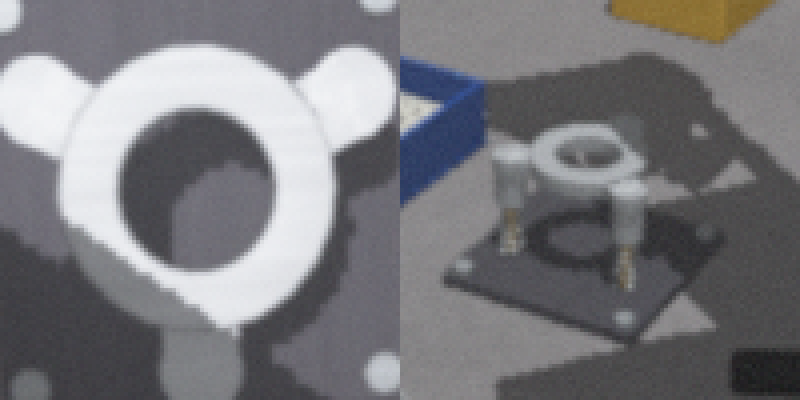

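Run:
```python
from h import *
np.set_printoptions(precision=4,suppress=True)
p=atz("wrist",(278.9,96.5),.08);print("ring",p)
print("tri",tri([ray("wrist",(278.9,96.5)),ray("side",(305.5,167.3))]))
x,y=p[:2]
ctrl.goto([x,y,.24],down(0))
ctrl.move_l([x,y,.145],vel=.12,contact_N=8)
f0=np.array(ctrl.current_contact_force());print(ctrl.current_tool_pos(),f0)
r=ctrl.move_l([x,y,.128],vel=.03,contact_N=15);print(r,ctrl.current_tool_pos(),ctrl.current_contact_force()-f0,ctrl.current_grip_width()*91)
cv2.imwrite("pics/side5.png",cv2.resize(ctrl.read_camera("side")[80:230,210:380],None,fx=3,fy=3))
print(ctrl.current_t())
```

```text
ring [ 0.597  -0.2413  0.08  ]
tri (array([ 0.5982, -0.2405,  0.0783]), [np.float64(0.0014049531453755068), np.float64(0.0014049531453755363)])
[ 0.5975 -0.2417  0.1458] [-0.7841  0.8564 -2.6449]
False [ 0.5972 -0.2414  0.1283] [ 0.5165 -1.7319  6.413 ] 29.40247622242144
13.5083
```

View pics/side5.png

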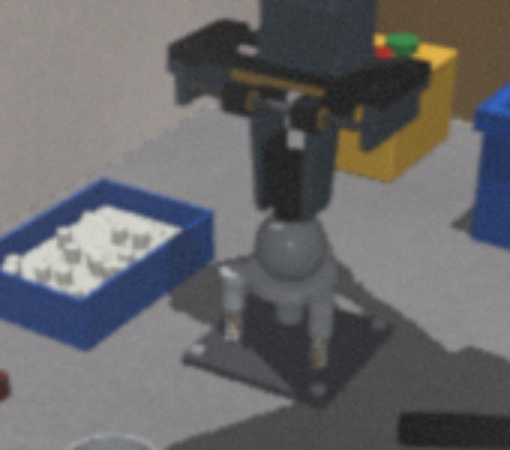

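The ball is seated in the ring, and 6.4 N at about 4 mm of travel matches the spring. I'll press on to the stop.

Run:
```python
from h import *
np.set_printoptions(precision=4,suppress=True)
x,y=.597,-.2413
f0=np.array([-.78,.86,-2.64])
for z in np.arange(.126,.1055,-.001):
    r=ctrl.move_l([x,y,z],vel=.02);ctrl.sleep(.1)
    f=ctrl.current_contact_force()-f0;print(round(z,4),ctrl.current_tool_pos()[2],f,round(ctrl.current_grip_width()*91,2))
    if f[2]>25: break
ctrl.sleep(.5);print(ctrl.current_contact_force()-f0,ctrl.current_tool_pos(),ctrl.current_t())
cv2.imwrite("pics/side6.png",cv2.resize(ctrl.read_camera("side")[80:230,210:380],None,fx=3,fy=3))
```

```text
0.126 0.1262550115907942 [ 1.3325 -2.216   8.0502] 29.37
0.125 0.12531831250912787 [ 0.954  -2.9388  7.966 ] 29.73
0.124 0.12433721359597284 [ 0.4731 -2.8275  9.4077] 29.47
0.123 0.12341704688356622 [ 0.8082 -3.3591  9.9197] 29.7
0.122 0.122483754261584 [-0.5532 -4.1068 10.7278] 29.04
0.121 0.12154665554925405 [-0.7453 -2.893  10.2364] 29.55
0.12 0.12059380557502482 [-0.7384 -3.5126 12.7504] 29.16
0.119 0.11966751047773225 [ 0.0873 -2.9256 13.0607] 29.49
0.118 0.11870770800910578 [-0.4166 -2.8383 13.644 ] 29.69
0.117 0.11778401016564885 [-0.2794 -2.4616 14.3726] 29.6
0.116 0.11687564253046992 [-0.3653 -3.3596 14.435 ] 29.55
0.115 0.1165132026926156 [-2.3457 -3.6598 22.6294] 29.37
0.114 0.11607233548621673 [-5.0401 -4.2349 30.9115] 29.43
[-4.462  -4.8773 30.2371] [ 0.5977 -0.2422  0.1161] 18.5583
```

View pics/side6.png

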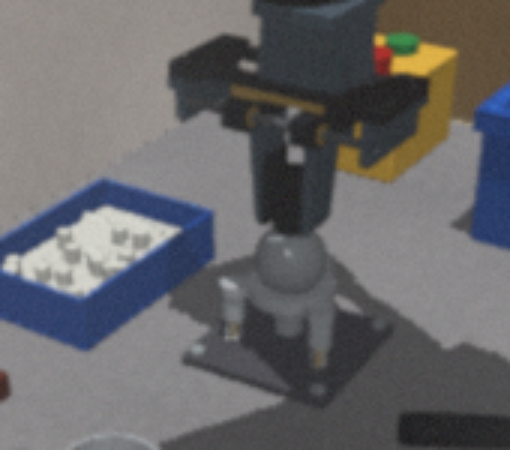

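The force rises steeply past 15 N at the expected depth, so the ring is on its stop. The plug is upright and held at a steady 30 N.

```bash
python3 -c "
from bench import ctrl
print(ctrl.sign_off(),ctrl.current_t())"
```

```text
the job is handed in; nothing more can be done
the job is handed in; nothing more can be done
```

The ball plug was dipped in the oil pot, set upright in the sprung ring and pressed onto its stop at about 30 N; I handed the job in at about 18.6 s, still holding it there.

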